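# Release the strapped can bundle from the screw clamp and tray it

## Robot

A 6-joint arm with a two-finger parallel gripper is mounted at the origin on the work surface. World frame = base frame: x ahead of the robot, y to its left, z up, the work surface at z = 0. Lengths are in mm, angles in rad, forces in N, time in s.
With the tool pointing down it reaches from about 275 to 750 mm from the base axis. Payload 10.2 kg.
Tool frame: the origin (TCP) lies at the very end of the fingers, on their centre line; the grasp point (between the pads) lies behind it (ctrl.grasp_offset is the z of the grasp point in the tool frame, in mm); z points along the fingers, y is the direction in which the jaws open and shut (so a half turn about z gives the same grasp; the last joint's range is limited). The gripper opens to 85 mm and grips with 20 to 120 N. Pads are 22 mm wide; open, the fingers measure 114 mm over their backs; the gripper's body (76 mm by 85 mm) begins 54 mm behind the grasp point. The pads swing forward as they close: fully open they stand 13 mm farther back than shut.
Start: joints at [1.114, 0.313, 1.498, -0, 1.331, -0.223], TCP at [121.642, 510.719, 231.294] pointing down, gripper open.
Joint ranges: [-2.94, 2.94], [-0.97, 2.17], [0.19, 2.56], [-1.23, 4.37], [0.02, 3.11], [-2.88, 2.88]. Speed limits (rad/s): [2.39, 2.39, 3.01, 3.14, 3.14, 3.14].

## Interface

Orientations are given as a unit quaternion [w, x, y, z].
In Python, from rig import ctrl, capture, job gives the robot as it stands. The module is installed in compiled form; this text tells all that it offers.
- The arm moves only by the tool move_arm, never from a script. Its argument "series" is a list of rows, each a list of 7 numbers: the turn, a rotation vector about the tool's x, y, z in rad, then the shift along the tool's x, y, z in cm, then the opening, from 0 (shut) to 1 (fully open). A call has 1 to 5 rows; each row is the pose to reach, as a shift and turn from the pose measured when the call began, along the tool's axes at that moment; what a row does not reach only later rows make up. A row lasts 1/12 s, in which the tool goes at most 41.7 mm and 7.16 degrees, less where a joint would pass 70% of its speed; a pose out of reach is approached as far as the arm can. A call with a gripper value outside its range is refused whole. The fingers move at their own pace and stop on an object; "grip_force" is the grip in N (left out, the last holds). Time passes only in rows, so rows that repeat a pose let the fingers close. It gives the time, the measured TCP pose, the force and the opening at its end, in the units of the state.
- ctrl.sense(): the state, without advancing time (a new reading comes with each control period).
- capture(name): name is "side" or "top"; returns a dict with "frame" (420x560x3 uint8, red, green, blue), "mtx" (3x3 intrinsics, pixels), "R" (3x3) and "t" (3): a world point X has camera coordinates R X + t. Camera axes: x right, y down, z forward; pixel columns grow to the right and rows downward; lengths in mm; the calibration is good to about 2 mm. A picture is of the moment at which its call begins. There is no depth.
- job.finish_job(): hands the job in, once; it reports no verdict.
The state is a dict: "time_s": time; "joints": joint angles; "dq": joint speeds; "tau": joint torques, N m; "eef_pos": TCP position; "ee_rot": TCP orientation; "force": force on the tool from outside, world axes, zero at the start; "wrist_torque": the same for the moment, N m; "grip_width": opening from 0.0 (shut) to 1.0 (fully open).
Only numpy, scipy, OpenCV 4.12 (cv2) and the standard library are available. Lean on these libraries where they do the work, as an engineer would, in place of code of your own. Each camera call takes 0.05 s, during which the arm holds its last target.

## Task

The bundle of flattened cans in the blue screw clamp is strapped and ready: wind the handwheel anticlockwise until the clamp's plate stands at least 15 mm clear above the bundle, then draw the bundle out and lay it flat and lengthwise in the free half of the wooden tray beside the bundle already there, and leave the clamp open. Let go of it only once it is down on the tray floor, never dropping it, and do not knock or shift the amber bottle, the clear bottle, the egg cup or the earlier bundle.

Things in the scene. Friction and masses are not known exactly. Their poses are not given: they have to be found in the camera images.
- clamp: Blue plastic bench screw clamp, bolted to the shelf (it cannot move). Origin at shelf height under the screw axis; z up; it opens towards its own -x, and its column (56 mm wide) rises from 46 to 82 mm behind the axis (+x). The foot, 20 mm thick and 100 mm wide, reaches from x = -58 to +90 mm; its top is the lower jaw. An overhead arm, 56 mm wide, spans x = -27 to +82 mm at heights 116 to 162 mm; above it sits the handwheel.
- hub (a point): Top of the handwheel's rim plane on the screw axis, 189 mm above the shelf when the clamp is fully shut; it rises with the screw. The aluminium handwheel (three spokes) is 85 mm in diameter, its rim 13 mm thick with its upper face at this height.
- wheel (a joint): Angle of the handwheel, rad: 0 fully shut, growing anticlockwise seen from above, stop at 17.8. The screw, wheel and handle rise 10 mm per full turn; total height of any of them above the fully shut position = 10 mm x angle / 6.283. Dry friction about 0.12 N m; it stays where it is left.
- handle (a point): Centre, half-way up, of the black upright crank handle on the handwheel: 20 mm in diameter, 53 mm tall (about 27 mm above and below this point), standing 32 mm from the screw axis; this point is 219 mm above the shelf when the clamp is fully shut. It is a free-turning sleeve on its pin, so a hand holding it can go round without turning itself. It goes round and rises with the wheel.
- plate_face (a point): Centre of the underside of the round blue pressing plate (56 mm in diameter, 12 mm thick, rubber-faced), on the screw axis. Springs behind the plate press it on the bundle with up to 18 N; over the first 4 mm of screw travel the plate stays on the bundle, then it lifts with the screw.
- bundle_c (a point): Centre of the bundle to be moved: five flattened tall drink cans (red on top and below) bound with two steel straps into one stiff brick, 168 mm long (its x), 62 mm wide (y), 45 mm thick (z), about 0.1 kg. It starts lying flat on the clamp's lower jaw (underside 20 mm above the shelf) with its x along the clamp's x, its centre about 48 mm in front (-x) of the screw axis; so its front end sticks out 74 mm beyond the foot, free on both sides and below.
- tray: Wooden open tray, fixed, 212 x 212 mm outside, walls 6 mm thick and 40 mm high above the shelf, floor 6 mm thick. Origin on the shelf under its centre. One half (its +y) holds the earlier bundle; its -y half is free. Bundles lie with their length along the tray's x; the middle of the free half is at about y = -38 mm.
- old_c (a point): Centre of the earlier bundle (green on top, blue below, same size 168 x 62 x 45 mm) lying in the tray's +y half, its length along the tray's x. Not to be shifted.
- amber_c (a point): Centre, half-way up, of the empty amber glass bottle: 61 mm in diameter, 200 mm tall, standing on the shelf. Bystander; it may stand close beside the clamp or in front of the free end of the bundle, in the way of drawing it straight out.
- pet_c (a point): Centre, half-way up, of the empty clear plastic bottle: 63 mm in diameter, 205 mm tall, very light, standing on the shelf. Bystander; it may stand close beside the clamp or in front of the free end of the bundle, in the way of drawing it straight out.
- eggcup_c (a point): Half-way up the white ceramic egg cup that holds bottle caps: 50 mm in diameter, 75 mm tall with the caps, this point 31 mm above the shelf. Bystander; it may stand close beside the clamp or in front of the free end of the bundle, in the way of drawing it straight out.
There are look-alikes about, which are no part of the job. What is shaped like the part that bears bundle_c but pink is not meant. Several things have the shape of the clamp; the one meant has the colours described above.

How it is judged:
By the outcome, as a careful person would: the job done as asked, in the order asked, and still so for the second after the job is handed in, with the robot touching nothing.
It also fails if it takes over 64 s, if anything falls off the work surface, if the arm or the gripper's body presses on something with over 40 N, if the wrist force passes 120 N, or if a joint passes its speed limit or range.

## Working session

There is one attempt and no reset: what is moved stays moved. The work goes in short steps, Python scripts to look and compute and a tool call to move; the robot and the scene stay as the last step left them, time stands still between calls to the robot, and variables do not carry over. Pictures are saved under pics/ and viewed, and the job is handed in when it is done.

Besides the shell and the picture viewer there is one more tool, called as a command line: name --pt "numbers of a row" for each row, then --argument value for the rest. move_arm: Moves the arm, as the interface text tells. Its arguments: {"type":"object","properties":{"series":{"type":"array","items":{"type":"array","items":{"type":"number"}}},"grip_force":{"type":"number"}},"required":["series"]}

```bash
mkdir -p pics; ls; python3 - <<'E'
from rig import ctrl,capture
import cv2
for n in ("side","top"):
    c=capture(n); cv2.imwrite(f"pics/{n}0.png",c["frame"][:,:,::-1])
    print(n,c["mtx"].tolist(),c["R"].tolist(),c["t"].tolist())
print(ctrl.sense(),ctrl.grasp_offset)
E
```

```text
pics
side [[480.13554605217655, 0.0, 283.1353170062254], [0.0, 480.13554605217655, 217.77211505761323], [0.0, 0.0, 1.0]] [[0.7305058435867139, -0.6829064448820131, -4.926809485180068e-06], [-0.4065985729437211, -0.4349331850288423, -0.8034368208146777], [0.548670040156917, 0.5869172957915596, -0.5953900191764472]] [-325.384859856506, 329.134862663605, 997.5117133824536]
top [[394.47324092179207, 0.0, 274.3142955315706], [0.0, 394.47324092179207, 212.3801601964155], [0.0, 0.0, 1.0]] [[0.011241265837567526, -0.9999046052798634, 0.00802585088881442], [-0.9878768263195854, -0.012348147194043561, -0.15474785711478498], [0.15483219937439635, -0.0061889903049349776, -0.987921396891419]] [51.26462481957424, 526.2899540661301, 1038.6119474201635]
{'time_s': 0.1, 'joints': array([ 1.11355976e+00,  3.13394912e-01,  1.49834212e+00, -1.36862095e-05,
        1.33101017e+00, -2.23394159e-01]), 'dq': array([-0.00029745,  0.00043781, -0.00311051, -0.0009311 ,  0.00109483,
       -0.00167898]), 'tau': array([ 4.00830206e-03, -4.12895823e+01, -2.60141587e+01, -7.17926105e-05,
        2.94971091e-03, -6.91971127e-05]), 'eef_pos': array([121.56141827, 510.50041174, 230.79901132]), 'ee_rot': array([-1.86420881e-04,  1.16653352e-01,  9.93172524e-01, -5.46388402e-04]), 'force': array([ 0.05168201, -0.1907306 ,  0.2680075 ]), 'wrist_torque': array([ 0.0159874 ,  0.01194927, -0.00756046]), 'grip_width': 0.9979776143924642} -18.700000000000003
```

View pics/side0.png

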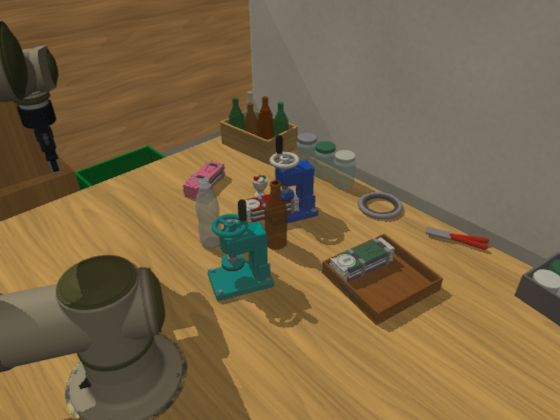

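View pics/top0.png

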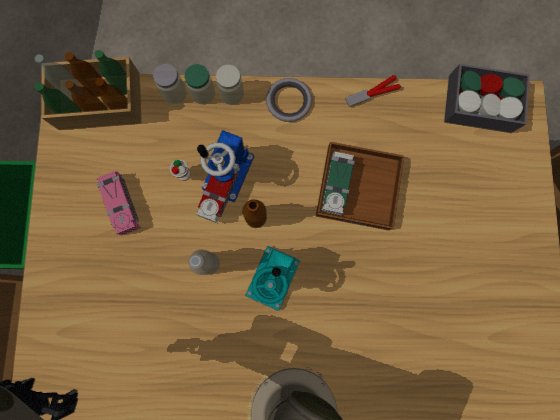

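The blue clamp is at top (218,160) and side (297,185). A teal look-alike clamp is at top (272,280), a pink look-alike bundle at top (118,203), and the red bundle in the blue clamp at top (213,200). The blue clamp with the red bundle fits the description. I'll confirm in enlarged crops.

```bash
python3 - <<'E'
import cv2
t=cv2.imread("pics/top0.png"); s=cv2.imread("pics/side0.png")
def crop(im,x0,y0,x1,y1,k,n):
    c=cv2.resize(im[y0:y1,x0:x1],None,fx=k,fy=k,interpolation=cv2.INTER_CUBIC)
    for x in range((x0//10+1)*10,x1,10):
        cv2.line(c,((x-x0)*k,0),((x-x0)*k,6 if x%50 else 14),(0,255,255),1)
        if x%20==0: cv2.putText(c,str(x),((x-x0)*k-10,24),0,.35,(0,255,255),1)
    for y in range((y0//10+1)*10,y1,10):
        cv2.line(c,(0,(y-y0)*k),(6,(y-y0)*k),(0,255,255),1)
        if y%20==0: cv2.putText(c,str(y),(9,(y-y0)*k+4),0,.35,(0,255,255),1)
    cv2.imwrite(n,c)
crop(t,160,120,290,220,6,"pics/c1.png")
crop(t,310,135,410,235,6,"pics/c2.png")
crop(s,180,130,330,260,5,"pics/c3.png")
crop(s,315,225,445,325,6,"pics/c4.png")
E
```

```text
(no output)
```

View pics/c1.png

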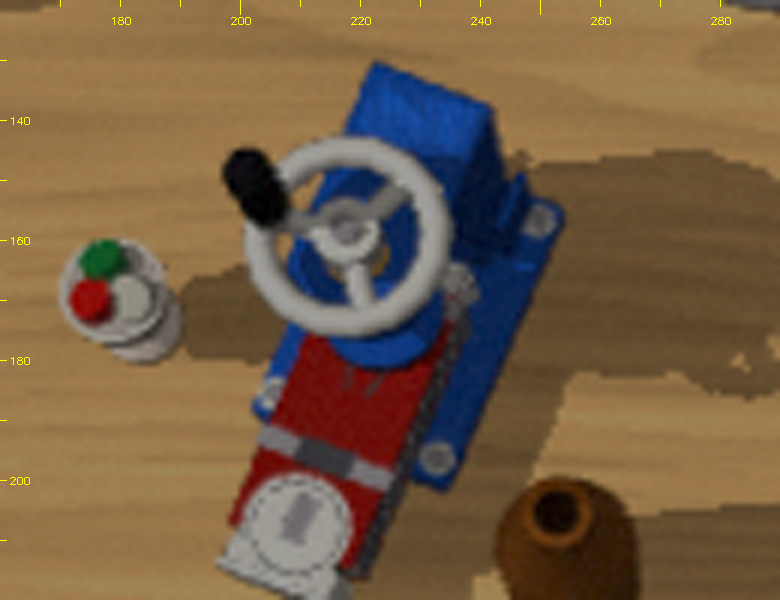

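View pics/c3.png

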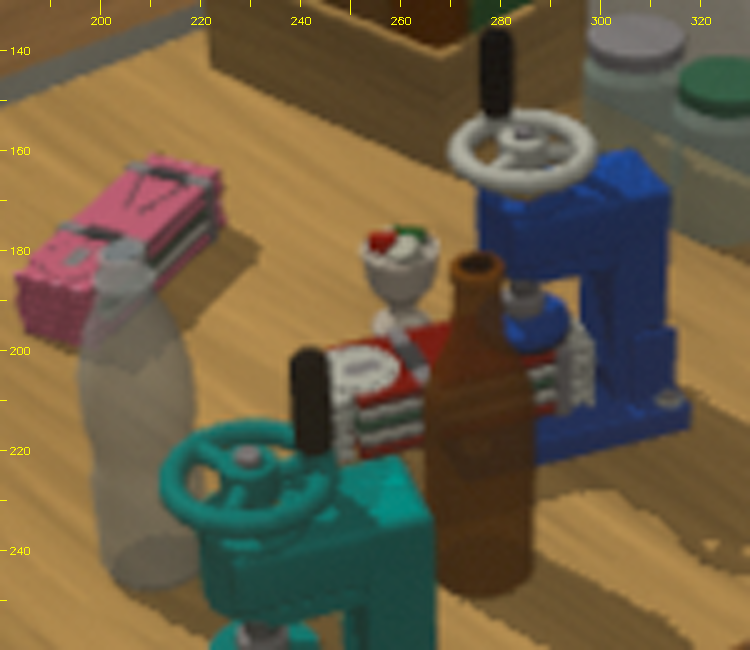

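View pics/c2.png

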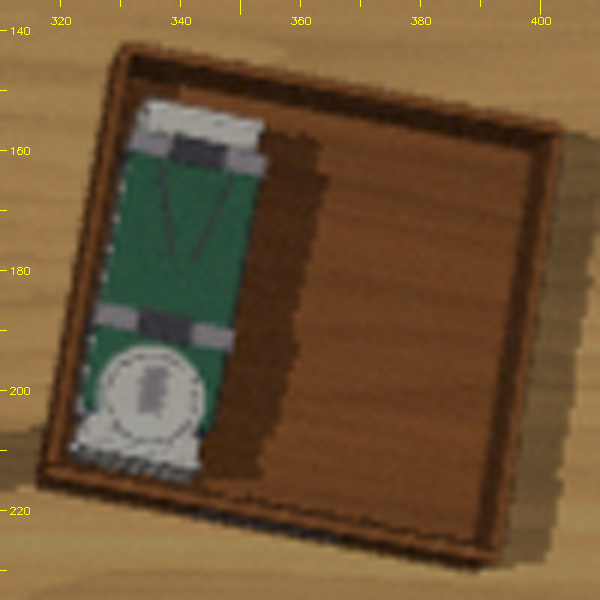

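View pics/c4.png

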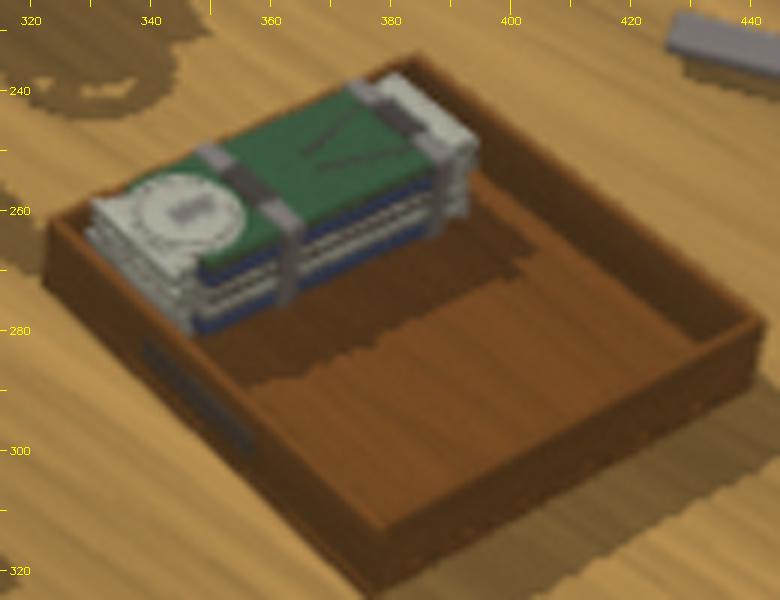

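```bash
cat > h.py <<'E'
import numpy as np, json
from rig import ctrl,capture
from scipy.spatial.transform import Rotation as Ro
def cams():
    return {n:capture(n) for n in ("side","top")}
def ray(c,u,v):
    d=np.linalg.inv(c["mtx"])@[u,v,1]; R=c["R"]
    return -R.T@c["t"], R.T@d/np.linalg.norm(d)
def atz(c,u,v,z):
    o,d=ray(c,u,v); return o+d*(z-o[2])/d[2]
def tri(cs,cT,p,q):
    o1,d1=ray(cs,*p);o2,d2=ray(cT,*q)
    A=np.stack([d1,-d2],1);s,*_=np.linalg.lstsq(A,o2-o1,rcond=None)
    a=o1+s[0]*d1;b=o2+s[1]*d2
    return (a+b)/2,np.linalg.norm(a-b)
def proj(c,X):
    p=c["mtx"]@(c["R"]@np.asarray(X,float)+c["t"]);return p[:2]/p[2]
E
python3 - <<'E'
from h import *
np.set_printoptions(precision=1,suppress=True)
C=cams();s,t=C["side"],C["top"]
print("hub",tri(s,t,(284.6,160.3),(218.3,159.5)))
print("handle top",tri(s,t,(279.5,136.5),(200,147)))
print("handle bot",tri(s,t,(279.5,152.),(205,155)))
for p in [(202.5,188.5),(234.5,201.5),(254,155)]: print("foot",atz(t,*p,20))
for p in [(330.5,142),(403.5,156),(392.5,229),(317,216)]: print("tray",atz(t,*p,40))
for p in [(334.,152),(354,155.5),(321.5,209.5),(343,213)]: print("old",atz(t,*p,51))
for p in [(196.5,213.5),(216,219.5),(235.5,174)]: print("bundle",atz(t,*p,65))
print("amber mouth",tri(s,t,(275.5,182.5),(253.5,205.5)))
print("amber base",atz(s,275,245,0))
print("egg",tri(s,t,(260,182),(179,166)),atz(s,262,201,31))
print("pet top",atz(t,197,262,205),tri(s,t,(204.5,181),(197,262)))
E
```

```text
hub (array([631.3, 194.4, 185.5]), np.float64(2.1640692289855217))
handle top (array([643.5, 228.7, 242.3]), np.float64(2.6501663886033127))
handle bot (array([639.1, 224.5, 196.8]), np.float64(3.1849483062283133))
foot [594.3 260.1  20. ]
foot [558.3 169.2  20. ]
foot [693.9 117.2  20. ]
tray [728.6 -98.7  40. ]
tray [ 690.6 -303.5   40. ]
tray [ 483.9 -265.3   40. ]
tray [517.2 -59.4  40. ]
old [ 696.  -106.4   51. ]
old [ 686.7 -161.9   51. ]
old [533.6 -70.5  51. ]
old [ 524.7 -128.8   51. ]
bundle [516.2 265.3  65. ]
bundle [500.7 212.7  65. ]
bundle [625.9 164.2  65. ]
amber mouth (array([516.8, 106.5, 202.1]), np.float64(2.2015335517760257))
amber base [511.5 103.9   0. ]
egg (array([650.1, 323.7,  46.3]), np.float64(3.134390796164193)) [598.2 257.4  31. ]
pet top [383.9 232.5 205. ] (array([385.3, 231.3, 206. ]), np.float64(3.463585064145889))
```

```bash
python3 - <<'E'
import cv2
t=cv2.imread("pics/top0.png"); s=cv2.imread("pics/side0.png")
def crop(im,x0,y0,x1,y1,k,n):
    c=cv2.resize(im[y0:y1,x0:x1],None,fx=k,fy=k,interpolation=cv2.INTER_CUBIC)
    for x in range((x0//10+1)*10,x1,10):
        cv2.line(c,((x-x0)*k,0),((x-x0)*k,6),(0,255,255),1)
        if x%20==0: cv2.putText(c,str(x),((x-x0)*k-10,24),0,.35,(0,255,255),1)
    for y in range((y0//10+1)*10,y1,10):
        cv2.line(c,(0,(y-y0)*k),(6,(y-y0)*k),(0,255,255),1)
        if y%20==0: cv2.putText(c,str(y),(9,(y-y0)*k+4),0,.35,(0,255,255),1)
    cv2.imwrite(n,c)
crop(t,180,180,310,280,6,"pics/c5.png")
E
```

```text
(no output)
```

View pics/c5.png

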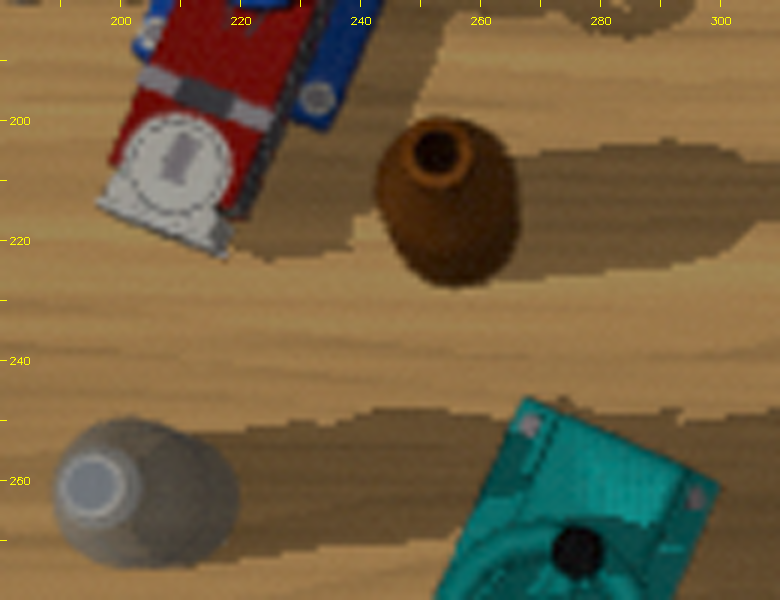

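The crops confirm it: blue clamp with grey wheel and red bundle. The clamp axis is near (631,194), yaw about -21°, and the handle is near (641,225). The amber bottle is at (515,105), the clear bottle at (385,232), the egg cup at (650,323) and the tray centre at (605,-182), yaw -0.18. These agree with the given sizes: foot 98×145 mm, tray 208–215 mm.

```bash
cat >> h.py <<'E'
def pose():
    s=ctrl.sense(); q=s["ee_rot"]
    return np.array(s["eef_pos"]),Ro.from_quat([q[1],q[2],q[3],q[0]])
def tgt(yaw):  # tool down, tool y at world angle yaw (rad)
    y=np.array([np.cos(yaw),np.sin(yaw),0]);z=np.array([0,0,-1.]);x=np.cross(y,z)
    return Ro.from_matrix(np.stack([x,y,z],1))
def row(P,yaw):
    p,R=pose()
    d=(R.inv()*tgt(yaw)).as_rotvec(); s=R.inv().apply(np.array(P)-p)/10
    return [round(float(v),3) for v in d]+[round(float(v),2) for v in s]
def st():
    s=ctrl.sense();print(round(s["time_s"],2),np.round(s["eef_pos"],1),"F",np.round(s["force"],1),"g",round(s["grip_width"],3),"j6",round(s["joints"][5],2))
YC=np.deg2rad(68.8)
E
python3 - <<'E'
from h import *
st();print(row([641,225,285],YC))
E
```

```text
0.2 [121.6 510.6 231. ] F [ 0.4  0.3 -0.1] g 1.006 j6 -0.22
[-0.001, -0.0, 0.136, -57.15, -15.75, -5.4]
```

move_arm --pt "0 0 0.136 -57.15 -15.75 -5.4 1" --pt "0 0 0.136 -57.15 -15.75 -5.4 1" --pt "0 0 0.136 -57.15 -15.75 -5.4 1" --pt "0 0 0.136 -57.15 -15.75 -5.4 1" --pt "0 0 0.136 -57.15 -15.75 -5.4 1" --grip_force 40

```text
time_s: 0.62
eef_pos: [304.8, 409.4, 250.3]
ee_rot: [-0.0, 0.184, 0.983, -0.0]
force: [0.1, 0.6, 0.4]
grip_width: 0.999
```

```bash
python3 - <<'E'
from h import *
st();print(row([641,225,285],YC))
E
```

```text
0.62 [304.8 409.4 250.3] F [0.1 0.6 0.4] g 0.999 j6 -0.5
[-0.001, -0.0, 0.0, -38.01, -5.06, -3.47]
```

move_arm --pt "0 0 0 -38.0 -5.05 -3.5 1" --pt "0 0 0 -38.0 -5.05 -3.5 1" --pt "0 0 0 -38.0 -5.05 -3.5 1" --pt "0 0 0 -38.0 -5.05 -3.5 1" --pt "0 0 0 -38.0 -5.05 -3.5 1"

```text
time_s: 1.03
eef_pos: [486.8, 309.3, 269.1]
ee_rot: [-0.0, 0.184, 0.983, -0.0]
force: [-0.2, 0.6, -0.4]
grip_width: 0.999
```

```bash
python3 - <<'E'
from h import *
st();print(row([641,225,285],YC))
E
```

```text
1.03 [486.8 309.3 269.1] F [-0.2  0.6 -0.4] g 0.999 j6 -0.84
[-0.001, -0.0, 0.0, -17.43, -2.29, -1.59]
```

move_arm --pt "0 0 0 -17.4 -2.3 -1.6 1" --pt "0 0 0 -17.4 -2.3 -1.6 1" --pt "0 0 0 -17.4 -2.3 -1.6 1" --pt "0 0 0 -17.4 -2.3 -1.6 1" --pt "0 0 0 -17.4 -2.3 -1.6 1"

```text
time_s: 1.45
eef_pos: [644.4, 221.0, 283.7]
ee_rot: [-0.0, 0.186, 0.983, -0.001]
force: [0.5, 0.0, -0.2]
grip_width: 0.999
```

```bash
cat > shot.py <<'E'
import sys,cv2
from h import *
def shot(name,fn,x0,y0,x1,y1,k):
    c=capture(name);im=c["frame"][:,:,::-1][y0:y1,x0:x1]
    im=cv2.resize(im,None,fx=k,fy=k,interpolation=cv2.INTER_CUBIC)
    for x in range((x0//10+1)*10,x1,10):
        cv2.line(im,((x-x0)*k,0),((x-x0)*k,6),(0,255,255),1)
        if x%20==0: cv2.putText(im,str(x),((x-x0)*k-10,24),0,.35,(0,255,255),1)
    for y in range((y0//10+1)*10,y1,10):
        cv2.line(im,(0,(y-y0)*k),(6,(y-y0)*k),(0,255,255),1)
        if y%20==0: cv2.putText(im,str(y),(9,(y-y0)*k+4),0,.35,(0,255,255),1)
    cv2.imwrite("pics/"+fn,im)
shot(sys.argv[1],sys.argv[2],*map(int,sys.argv[3:8]))
st()
E
python3 shot.py side d1.png 220 80 350 210 5;python3 shot.py top d2.png 160 100 270 200 6
```

```text
1.5 [644.2 221.3 283.3] F [ 1.9 -1.5  0.4] g 0.998 j6 -1.04
1.55 [642.4 223.  283.5] F [-1.  -0.2 -0.5] g 1.0 j6 -1.04
```

View pics/d1.png

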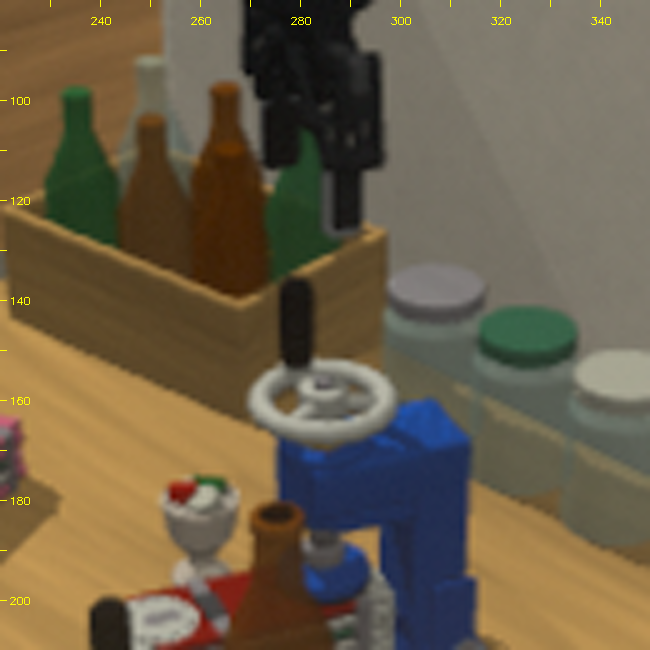

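View pics/d2.png

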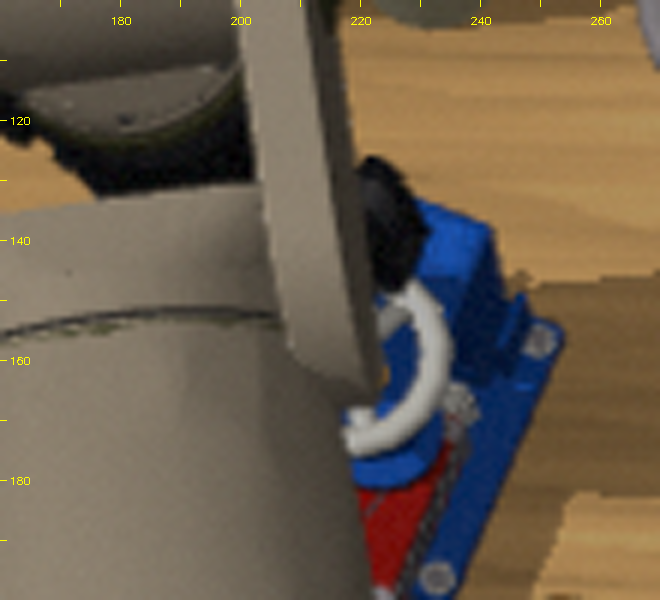

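```bash
python3 - <<'E'
from h import *
np.set_printoptions(precision=1,suppress=True)
c=capture("side");p,R=pose();y=R.as_matrix()[:,1]
print(p,proj(c,p))
for s in(-1,1): print(proj(c,p+s*(42.5)*y+[0,0,13]),proj(c,p+s*(57)*y+[0,0,13]))
for h in [(640.6,224.5,246),(640.6,224.5,194),(643,227,246)]:print(proj(c,h))
print(proj(c,(631,194,189)))
E
```

```text
[641.1 224.4 284. ] [279.4 123.6]
[285.2 125.6] [287.3 127.8]
[273.8 113.1] [271.9 111.1]
[279.3 136.2]
[279.4 152.8]
[279.3 135.7]
[284.2 159.4]
```

move_arm --pt "0 0 0 0 0 4.0 1" --pt "0 0 0 0 0 7.4 1" --pt "0 0 0 0 0 7.4 1" --pt "0 0 0 0 0 7.4 0.1" --pt "0 0 0 0 0 7.4 0.1" --grip_force 40

```text
time_s: 2.02
eef_pos: [641.2, 225.2, 213.0]
ee_rot: [0.001, 0.184, 0.983, 0.0]
force: [-0.9, -0.1, 0.2]
grip_width: 0.748
```

move_arm --pt "0 0 0 0 0 0 0" --pt "0 0 0 0 0 0 0" --pt "0 0 0 0 0 0 0" --pt "0 0 0 0 0 0 0" --grip_force 40

```text
time_s: 2.35
eef_pos: [642.2, 227.3, 215.2]
ee_rot: [0.003, 0.184, 0.983, 0.003]
force: [3.3, 8.6, 2.3]
grip_width: 0.217
```

```bash
python3 shot.py side d3.png 220 80 350 210 5
```

```text
2.4 [642.2 227.2 215.1] F [5.  8.6 5. ] g 0.212 j6 -1.03
```

View pics/d3.png

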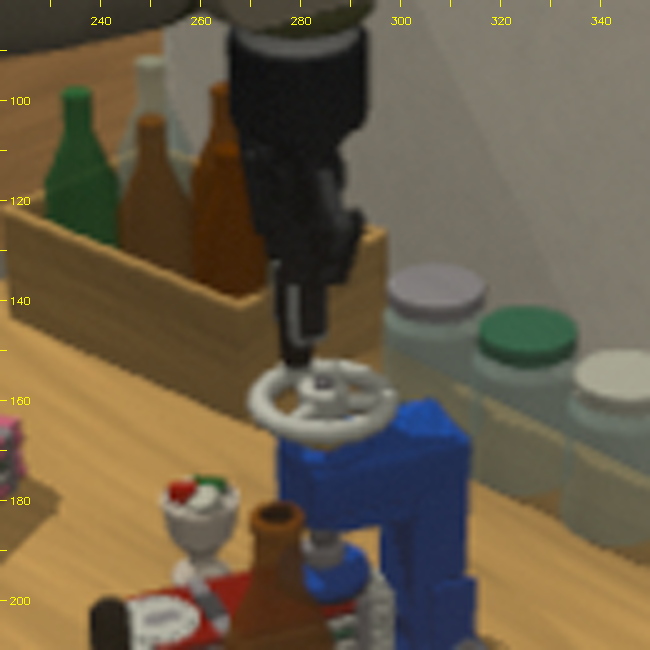

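```bash
cat > wind.py <<'E'
import sys
from h import *
c=np.array([float(sys.argv[1]),float(sys.argv[2])]);step=float(sys.argv[3])
p,R=pose();d=p[:2]-c;a=np.arctan2(d[1],d[0])
st();print("ang",round(np.rad2deg(a),1),"rad",round(np.hypot(*d),1))
for i in range(1,6):
    b=a+np.deg2rad(step*i+4);P=[c[0]+32*np.cos(b),c[1]+32*np.sin(b),p[2]+10*step*i/360]
    print(row(P,YC)[3:])
E
python3 wind.py 632 197 18
```

```text
2.4 [642.2 227.2 215.1] F [5.  8.6 5. ] g 0.212 j6 -1.03
ang 71.3 rad 31.9
[1.19, -0.27, -0.06]
[2.02, -0.82, -0.12]
[2.65, -1.61, -0.18]
[3.0, -2.54, -0.23]
[3.04, -3.54, -0.29]
```

move_arm --pt "0 0 0 1.2 -0.27 -0.06 0" --pt "0 0 0 2.0 -0.8 -0.12 0" --pt "0 0 0 2.65 -1.6 -0.18 0" --pt "0 0 0 3.0 -2.55 -0.23 0" --pt "0 0 0 3.05 -3.55 -0.29 0"

```text
time_s: 2.82
eef_pos: [602.2, 204.5, 217.7]
ee_rot: [0.006, 0.183, 0.983, 0.003]
force: [14.7, 1.4, -8.9]
grip_width: 0.216
```

```bash
python3 wind.py 632 197 18
```

```text
2.82 [602.2 204.5 217.7] F [14.7  1.4 -8.9] g 0.216 j6 -1.06
ang 165.8 rad 30.8
[-0.26, -1.18, -0.06]
[-0.87, -1.97, -0.11]
[-1.7, -2.53, -0.15]
[-2.67, -2.8, -0.2]
[-3.67, -2.77, -0.24]
```

move_arm --pt "0 0 0 -0.3 -1.15 -0.06 0" --pt "0 0 0 -0.95 -1.95 -0.11 0" --pt "0 0 0 -1.8 -2.5 -0.15 0" --pt "0 0 0 -2.75 -2.8 -0.2 0" --pt "0 0 0 -3.75 -2.75 -0.24 0"

```text
time_s: 3.23
eef_pos: [626.5, 165.7, 220.1]
ee_rot: [0.004, 0.183, 0.983, 0.004]
force: [-3.3, 3.1, -2.3]
grip_width: 0.22
```

```bash
python3 wind.py 633 197 18
```

```text
3.23 [626.5 165.7 220.1] F [-3.3  3.1 -2.3] g 0.22 j6 -1.13
ang -101.7 rad 32.0
[-1.14, 0.43, -0.04]
[-1.91, 1.08, -0.08]
[-2.43, 1.93, -0.12]
[-2.67, 2.9, -0.16]
[-2.59, 3.9, -0.2]
```

Going well: z rises 2.5 mm per quarter-turn.

move_arm --pt "0 0 0 -1.15 0.43 -0.04 0" --pt "0 0 0 -1.9 1.1 -0.08 0" --pt "0 0 0 -2.45 1.95 -0.12 0" --pt "0 0 0 -2.65 2.9 -0.16 0" --pt "0 0 0 -2.6 3.9 -0.2 0"

```text
time_s: 3.65
eef_pos: [665.6, 191.0, 222.8]
ee_rot: [0.005, 0.184, 0.983, 0.002]
force: [0.8, -5.1, -0.8]
grip_width: 0.218
```

```bash
python3 wind.py 633 197 18
```

```text
3.65 [665.6 191.  222.8] F [ 0.8 -5.1 -0.8] g 0.218 j6 -1.09
ang -10.4 rad 33.2
[0.57, 1.11, -0.05]
[1.24, 1.86, -0.1]
[2.1, 2.36, -0.15]
[3.08, 2.57, -0.21]
[4.08, 2.47, -0.27]
```

move_arm --pt "0 0 0 0.55 1.1 -0.05 0" --pt "0 0 0 1.2 1.85 -0.1 0" --pt "0 0 0 2.05 2.35 -0.15 0" --pt "0 0 0 3.0 2.55 -0.21 0" --pt "0 0 0 4.0 2.45 -0.27 0"

```text
time_s: 4.07
eef_pos: [637.9, 228.7, 225.4]
ee_rot: [0.006, 0.184, 0.983, 0.002]
force: [4.7, -1.1, -2.7]
grip_width: 0.218
```

```bash
python3 wind.py 634 197 18
```

```text
4.07 [637.9 228.7 225.4] F [ 4.7 -1.1 -2.7] g 0.218 j6 -1.03
ang 83.1 rad 31.9
[1.11, -0.52, -0.07]
[1.81, -1.23, -0.13]
[2.26, -2.12, -0.19]
[2.41, -3.11, -0.25]
[2.25, -4.1, -0.3]
```

move_arm --pt "0 0 0 1.1 -0.5 -0.07 0" --pt "0 0 0 1.8 -1.25 -0.13 0" --pt "0 0 0 2.25 -2.1 -0.19 0" --pt "0 0 0 2.4 -3.1 -0.25 0" --pt "0 0 0 2.25 -4.1 -0.3 0"

```text
time_s: 4.48
eef_pos: [602.0, 199.1, 228.0]
ee_rot: [0.007, 0.184, 0.983, 0.003]
force: [6.0, 4.6, -3.9]
grip_width: 0.215
```

```bash
python3 wind.py 634 197 18
```

```text
4.48 [602.  199.1 228. ] F [ 6.   4.6 -3.9] g 0.215 j6 -1.07
ang 176.3 rad 32.1
[-0.59, -1.07, -0.05]
[-1.34, -1.73, -0.1]
[-2.26, -2.13, -0.14]
[-3.26, -2.23, -0.18]
[-4.24, -2.01, -0.22]
```

move_arm --pt "0 0 0 -0.6 -1.05 -0.05 0" --pt "0 0 0 -1.35 -1.75 -0.1 0" --pt "0 0 0 -2.25 -2.15 -0.14 0" --pt "0 0 0 -3.25 -2.25 -0.18 0" --pt "0 0 0 -4.25 -2.0 -0.22 0"

```text
time_s: 4.9
eef_pos: [633.6, 164.8, 230.5]
ee_rot: [0.005, 0.184, 0.983, 0.003]
force: [-5.5, 1.5, -1.3]
grip_width: 0.217
```

```bash
python3 wind.py 634 197 18
```

```text
4.9 [633.6 164.8 230.5] F [-5.5  1.5 -1.3] g 0.217 j6 -1.13
ang -90.7 rad 32.2
[-1.03, 0.66, -0.04]
[-1.66, 1.44, -0.07]
[-2.01, 2.38, -0.11]
[-2.06, 3.38, -0.16]
[-1.79, 4.35, -0.2]
```

move_arm --pt "0 0 0 -1.05 0.65 -0.04 0" --pt "0 0 0 -1.65 1.45 -0.07 0" --pt "0 0 0 -2.0 2.4 -0.11 0" --pt "0 0 0 -2.05 3.4 -0.16 0" --pt "0 0 0 -1.8 4.35 -0.2 0"

```text
time_s: 5.32
eef_pos: [666.4, 197.7, 233.1]
ee_rot: [0.005, 0.185, 0.983, 0.002]
force: [-2.9, -5.4, -1.1]
grip_width: 0.216
```

```bash
python3 wind.py 634 197 18
```

```text
5.32 [666.4 197.7 233.1] F [-2.9 -5.4 -1.1] g 0.216 j6 -1.08
ang 1.3 rad 32.4
[0.72, 1.0, -0.05]
[1.52, 1.6, -0.11]
[2.47, 1.91, -0.16]
[3.47, 1.92, -0.22]
[4.42, 1.62, -0.28]
```

move_arm --pt "0 0 0 0.7 1.0 -0.05 0" --pt "0 0 0 1.5 1.6 -0.11 0" --pt "0 0 0 2.45 1.9 -0.16 0" --pt "0 0 0 3.45 1.9 -0.22 0" --pt "0 0 0 4.4 1.6 -0.28 0"

```text
time_s: 5.73
eef_pos: [631.6, 228.9, 235.7]
ee_rot: [0.006, 0.184, 0.983, 0.002]
force: [5.2, -0.8, -3.3]
grip_width: 0.221
```

```bash
python3 wind.py 634 197 18;python3 shot.py side e1.png 220 80 350 210 5
```

```text
5.73 [631.6 228.9 235.7] F [ 5.2 -0.8 -3.3] g 0.221 j6 -1.03
ang 94.2 rad 32.0
[0.98, -0.73, -0.07]
[1.53, -1.56, -0.13]
[1.8, -2.52, -0.18]
[1.76, -3.52, -0.24]
[1.4, -4.46, -0.29]
5.78 [630.1 228.8 235.8] F [ 0.5 -1.8 -4.5] g 0.218 j6 -1.03
```

View pics/e1.png

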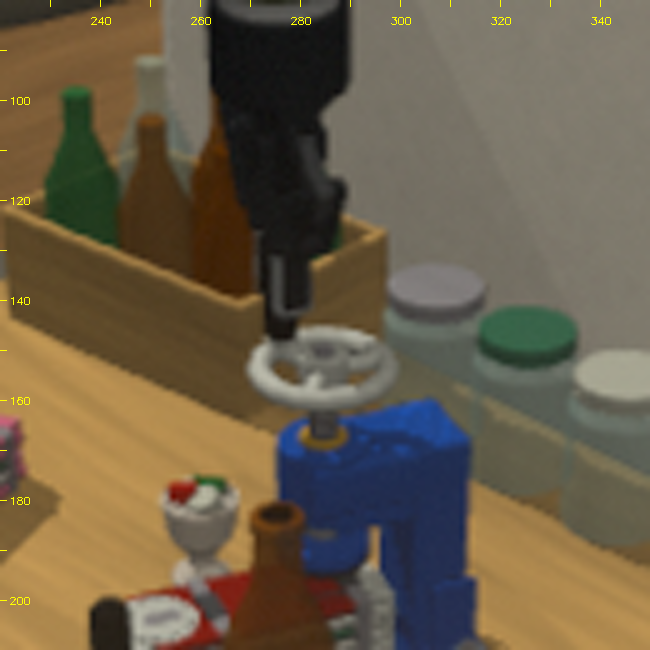

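move_arm --pt "0 0 0 1.0 -0.75 -0.07 0" --pt "0 0 0 1.55 -1.55 -0.13 0" --pt "0 0 0 1.8 -2.5 -0.18 0" --pt "0 0 0 1.75 -3.5 -0.24 0" --pt "0 0 0 1.4 -4.45 -0.29 0"

```text
time_s: 6.2
eef_pos: [601.8, 192.6, 238.3]
ee_rot: [0.007, 0.184, 0.983, 0.002]
force: [10.9, 7.0, -6.3]
grip_width: 0.22
```

```bash
python3 wind.py 634 197 14
```

```text
6.2 [601.8 192.6 238.3] F [10.9  7.  -6.3] g 0.22 j6 -1.08
ang -172.2 rad 32.5
[-0.66, -0.76, -0.04]
[-1.29, -1.22, -0.07]
[-2.02, -1.51, -0.1]
[-2.79, -1.62, -0.13]
[-3.57, -1.54, -0.16]
```

move_arm --pt "0 0 0 -0.65 -0.75 -0.04 0" --pt "0 0 0 -1.3 -1.2 -0.07 0" --pt "0 0 0 -2.0 -1.5 -0.1 0" --pt "0 0 0 -2.8 -1.6 -0.13 0" --pt "0 0 0 -3.2 -1.6 -0.15 0"

```text
time_s: 6.62
eef_pos: [626.2, 165.8, 240.1]
ee_rot: [0.006, 0.184, 0.983, 0.002]
force: [-4.1, 2.8, -0.5]
grip_width: 0.22
```

```bash
python3 wind.py 634 197 14
```

```text
6.62 [626.2 165.8 240.1] F [-4.1  2.8 -0.5] g 0.22 j6 -1.12
ang -104.1 rad 32.1
[-0.96, 0.29, -0.03]
[-1.62, 0.71, -0.06]
[-2.16, 1.27, -0.08]
[-2.55, 1.95, -0.11]
[-2.76, 2.7, -0.15]
```

move_arm --pt "0 0 0 0 0 0 0.6" --pt "0 0 0 0 0 0 0.7" --pt "0 0 0 0 0 0 0.8" --pt "0 0 0 0 0 -3.0 0.8" --pt "0 0 0 0 0 -7.0 0.8"

```text
time_s: 7.03
eef_pos: [624.3, 165.5, 308.0]
ee_rot: [0.003, 0.184, 0.983, 0.001]
force: [1.0, 0.2, -0.0]
grip_width: 0.802
```

```bash
python3 - <<'E'
from h import *
x=np.array([.932,-.362]);y=np.array([.362,.932]);a=np.array([634,197.])
st()
print(row([*(a-100*x),310],YC), a-100*x)
E
```

```text
7.03 [624.3 165.5 308. ] F [ 1.   0.2 -0. ] g 0.802 j6 -1.12
[0.003, 0.006, -0.001, 10.23, 3.28, -0.24] [540.8 233.2]
```

move_arm --pt "0 0 0 4.0 1.3 -0.2 1" --pt "0 0 0 8.0 2.6 -0.2 1" --pt "0 0 0 10.2 3.3 -0.2 1" --pt "0 0 0 10.2 3.3 -0.2 1" --pt "0 0 0 10.2 3.3 -0.2 1"

```text
time_s: 7.45
eef_pos: [540.5, 234.0, 310.5]
ee_rot: [0.004, 0.183, 0.983, 0.001]
force: [0.3, -0.5, -0.5]
grip_width: 0.997
```

```bash
python3 shot.py side f1.png 190 120 340 250 5;python3 shot.py top f2.png 160 100 290 230 5
```

```text
7.5 [541.3 233.3 310.1] F [ 0.9 -0.1  0.6] g 1.001 j6 -0.99
7.55 [541.6 232.9 309.7] F [ 0.8 -0.1  0.1] g 0.999 j6 -0.99
```

View pics/f1.png

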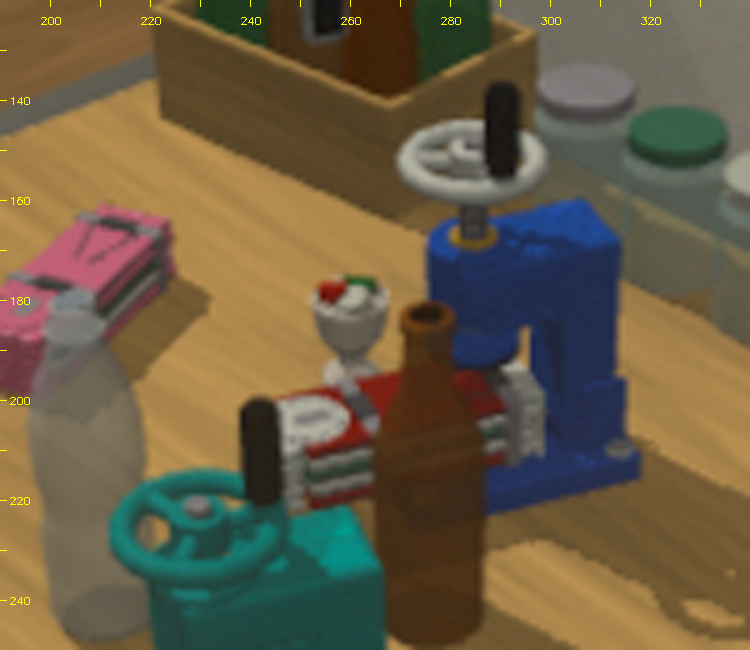

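View pics/f2.png

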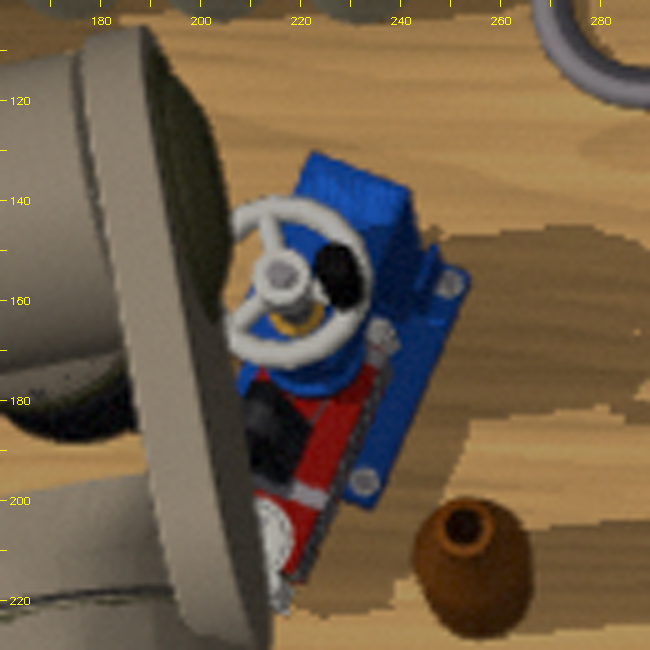

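```bash
python3 - <<'E'
from h import *
np.set_printoptions(precision=1,suppress=True)
c=capture("side")
th=np.linspace(0,2*np.pi,60)
for z in (75,80,85,90,97):
    P=np.array([proj(c,(631+28*np.cos(t),194+28*np.sin(t),z)) for t in th]); i=P[:,1].argmax(); print(z,P[i],P[:,0].min(),P[:,0].max())
# initial
P=np.array([proj(c,(631+28*np.cos(t),194+28*np.sin(t),65)) for t in th]);print("65",P[:,1].max())
x=np.array([.932,-.362]);y=np.array([.362,.932]);a=np.array([631,194.])
for X in (-132,36):
  for Y in (-31,31): print(X,Y,proj(c,[*(a+X*x+Y*y),65]))
E
```

```text
75 [284.  198.6] 274.67598890096343 293.69557750742644
80 [284.  197.2] 274.65810266385074 293.7178636351885
85 [284.  195.8] 274.64014066551607 293.7402440616842
90 [284.  194.3] 274.62210242358225 293.7627193866882
97 [284.  192.3] 274.59671986857904 293.79434542384354
65 201.4872366953821
-132 -31 [244.9 211.5]
-132 31 [238.3 200. ]
36 -31 [299.5 199. ]
36 31 [291.4 188.3]
```

move_arm --pt "0 0 0 0 0 4.1 1" --pt "0 0 0 0 0 8.2 1" --pt "0 0 0 0 0 12.3 1" --pt "0 0 0 0 0 16.4 1" --pt "0 0 0 0 0 20.0 1"

```text
time_s: 8.02
eef_pos: [543.2, 231.8, 106.6]
ee_rot: [0.003, 0.185, 0.983, 0.001]
force: [0.5, 1.6, 0.5]
grip_width: 0.993
```

```bash
python3 shot.py side g1.png 190 120 340 250 5;  python3 -c "
from h import *
print(row([540.8,233.2,25],YC))"
```

```text
8.07 [540.1 231.   99.7] F [-2.1 -0.6 -8.3] g 0.999 j6 -0.99
[-0.004, -0.005, -0.003, -0.02, 0.26, 7.47]
```

View pics/g1.png

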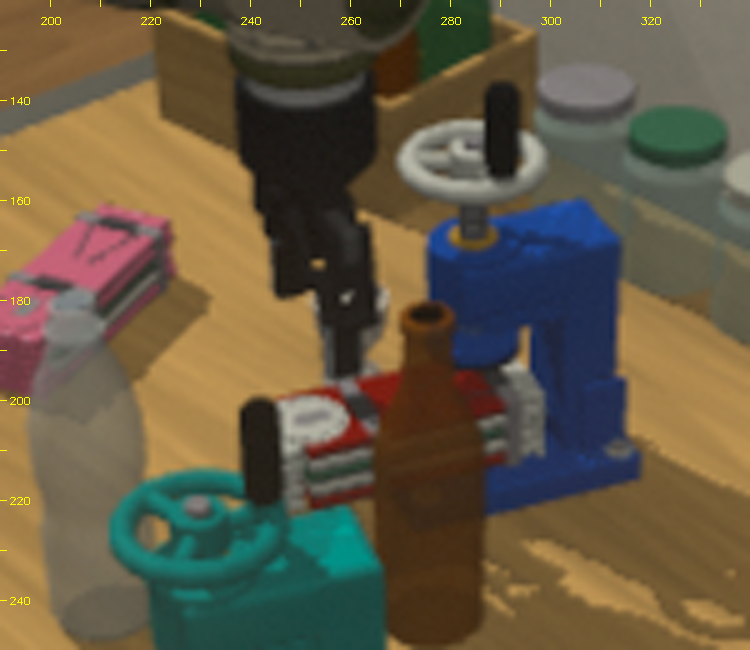

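```bash
python3 -c "
from h import *
x=np.array([.932,-.362]);a=np.array([634,197.])
print(row([*(a-112*x),75],YC))"
```

```text
[-0.004, -0.005, -0.003, 1.2, 0.24, 2.48]
```

move_arm --pt "0 0 0 1.2 0.2 0.5 1" --pt "0 0 0 1.2 0.2 2.5 1" --pt "0 0 0 1.2 0.2 2.5 1"

```text
time_s: 8.32
eef_pos: [528.5, 236.4, 72.4]
ee_rot: [-0.005, 0.186, 0.983, -0.003]
force: [-1.4, -0.5, -1.3]
grip_width: 0.995
```

```bash
python3 shot.py side g2.png 190 120 340 250 5;python3 shot.py top g3.png 160 100 290 250 5;  python3 -c "
from h import *
x=np.array([.932,-.362]);a=np.array([634,197.])
print(row([*(a-112*x),27],YC))"
```

```text
8.37 [529.5 236.6  74.4] F [-0.2 -0.6  0.4] g 0.999 j6 -0.98
8.42 [530.3 236.8  75.7] F [-0.2 -0.4  0.1] g 1.002 j6 -0.98
[-0.004, -0.004, -0.004, 0.07, 0.06, 4.87]
```

View pics/g2.png

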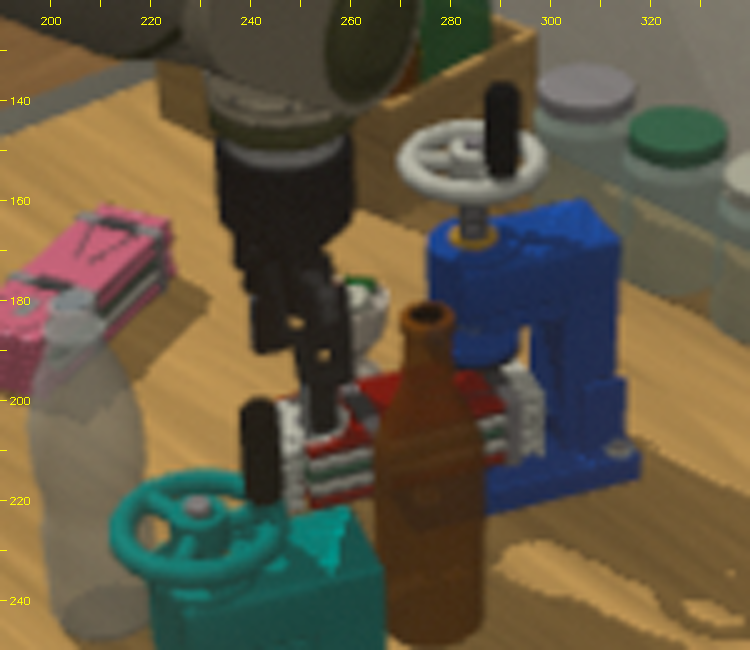

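View pics/g3.png

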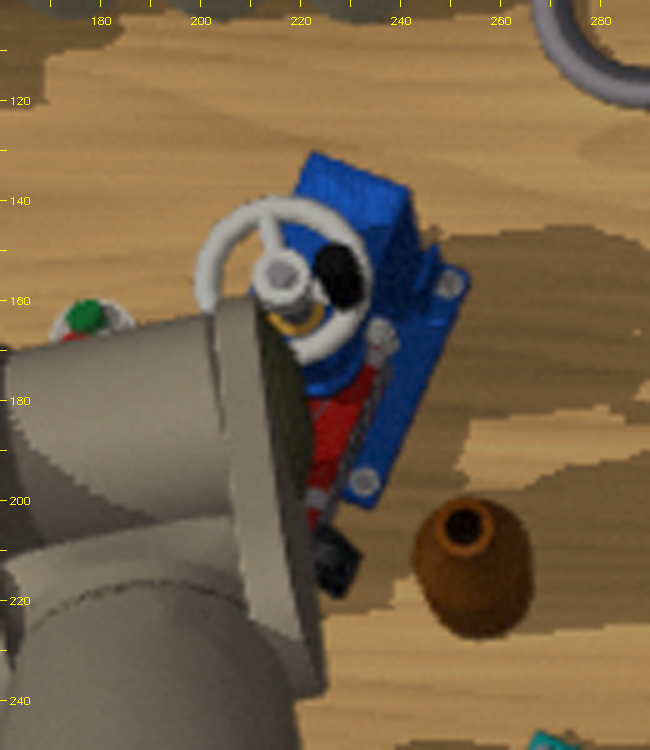

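move_arm --pt "0 0 0 0.1 0.1 2.0 1" --pt "0 0 0 0.1 0.1 4.0 1" --pt "0 0 0 0.1 0.1 4.9 1" --pt "0 0 0 0.1 0.1 4.9 1"

```text
time_s: 8.75
eef_pos: [529.4, 237.6, 26.2]
ee_rot: [-0.003, 0.186, 0.983, -0.002]
force: [-0.3, 0.3, 0.2]
grip_width: 0.996
```

```bash
python3 shot.py side g4.png 190 120 340 250 5
```

```text
8.8 [530.  237.8  27.3] F [-0.1 -0.3 -0.1] g 0.999 j6 -0.98
```

View pics/g4.png

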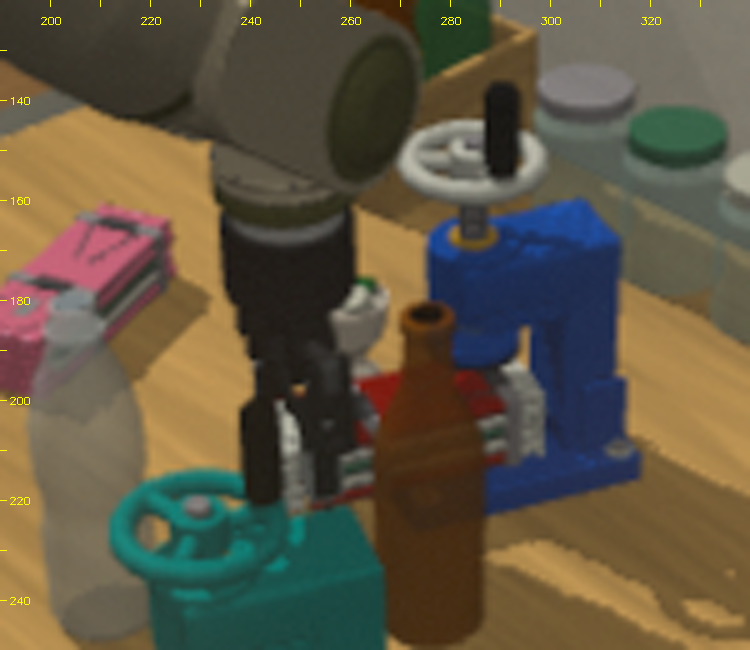

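move_arm --pt "0 0 0 0 0 0 0.5" --pt "0 0 0 0 0 0 0.5" --pt "0 0 0 0 0 0 0.5" --pt "0 0 0 0 0 0 0.5" --pt "0 0 0 0 0 0 0.5" --grip_force 60

```text
time_s: 9.22
eef_pos: [531.0, 238.0, 29.0]
ee_rot: [-0.001, 0.186, 0.983, -0.001]
force: [-1.7, -0.1, 5.7]
grip_width: 0.719
```

```bash
python3 -c "
from h import *
x=np.array([.932,-.362]);y=np.array([.362,.932]);p,_=pose();a=p[:2]
st()
for X,Y,Z in((0,0,5),(-30,0,6),(-60,22,7),(-95,45,8)): print(row([*(a+X*x+Y*y),p[2]+Z],YC))"
```

```text
9.22 [531. 238.  29.] F [-1.7 -0.1  5.7] g 0.719 j6 -0.98
[-0.002, -0.001, -0.004, 0.0, -0.0, -0.5]
[-0.002, -0.001, -0.004, 3.0, -0.01, -0.6]
[-0.002, -0.001, -0.004, 6.01, 2.18, -0.7]
[-0.002, -0.001, -0.004, 9.52, 4.46, -0.8]
```

move_arm --pt "0 0 0 0 0 -0.6 0.5" --pt "0 0 0 1.0 0 -0.7 0.5" --pt "0 0 0 3.0 0 -0.7 0.5" --pt "0 0 0 4.5 1.0 -0.7 0.5" --pt "0 0 0 6.0 2.2 -0.7 0.5"

```text
time_s: 9.63
eef_pos: [481.8, 280.7, 36.5]
ee_rot: [-0.001, 0.186, 0.982, -0.001]
force: [0.6, -0.1, -0.8]
grip_width: 0.721
```

```bash
python3 shot.py side i1.png 170 120 320 250 5
```

```text
9.68 [480.2 283.5  36.5] F [-2.2  2.7 -0.6] g 0.717 j6 -0.88
```

View pics/i1.png

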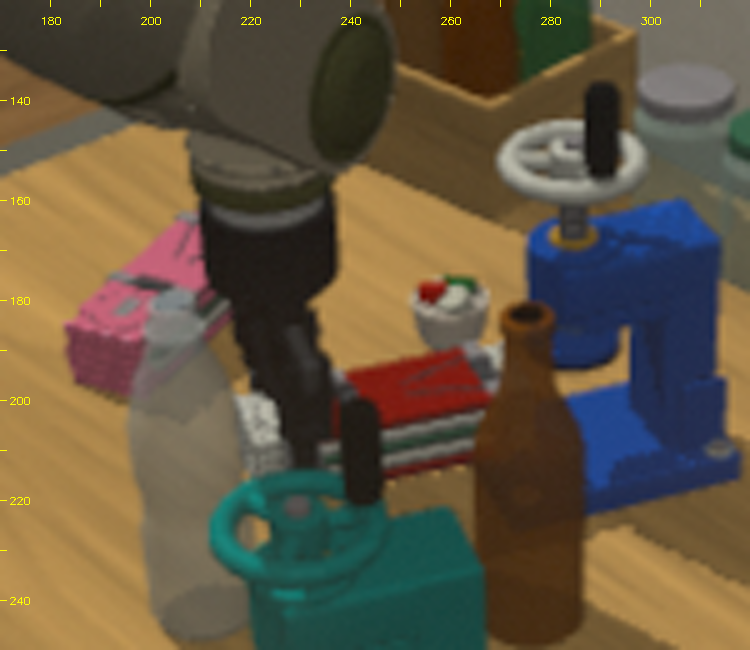

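move_arm --pt "0 0 0 1.5 1.3 0 0.5" --pt "0 0 0 3.3 2.2 0 0.5" --pt "0 0 0 3.5 2.2 -2.0 0.5" --pt "0 0 0 3.5 2.2 -5.0 0.5" --pt "0 0 0 3.5 2.2 -9.0 0.5"

```text
time_s: 10.1
eef_pos: [453.7, 316.7, 125.9]
ee_rot: [-0.004, 0.185, 0.983, -0.002]
force: [0.3, 0.2, -1.7]
grip_width: 0.722
```

```bash
python3 shot.py side i2.png 170 100 320 230 5;python3 shot.py top i3.png 140 130 300 280 5
```

```text
10.15 [457.6 318.3 135.4] F [3.8 2.3 8.6] g 0.719 j6 -0.8
10.2 [457.8 318.2 132.7] F [ 0.7  0.3 -0.9] g 0.717 j6 -0.8
```

View pics/i2.png

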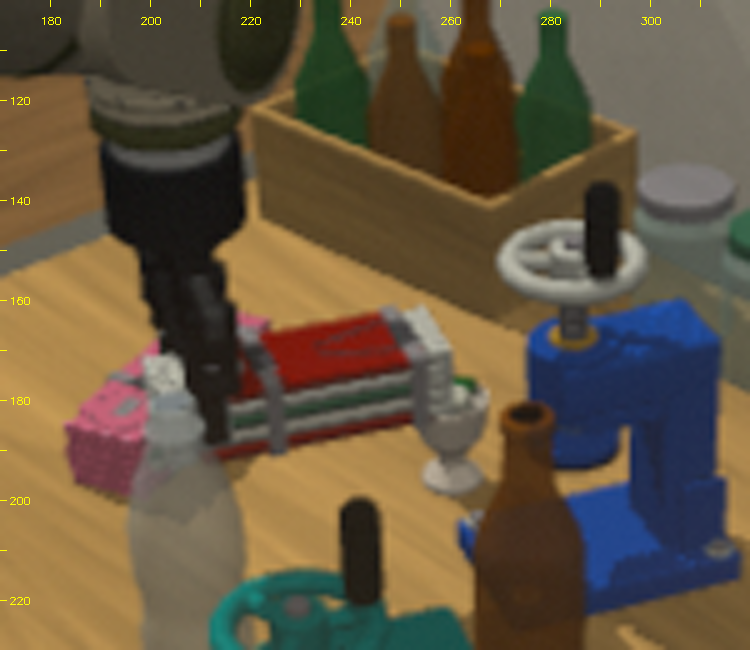

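View pics/i3.png

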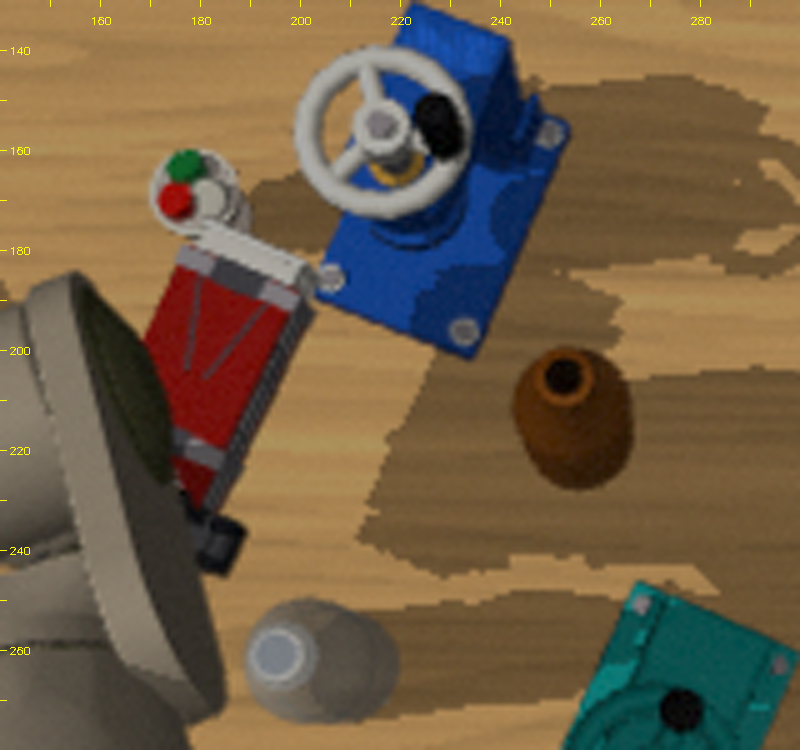

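move_arm --pt "0 0 0 0 0 -4.0 0.5" --pt "0 0 0 0 0 -8.0 0.5" --pt "0 0 0 0 0 -12.0 0.5" --pt "0 0 0 0 0 -16.0 0.5" --pt "0 0 0 0 0 -18.0 0.5"

```text
time_s: 10.62
eef_pos: [456.6, 318.0, 317.9]
ee_rot: [0.006, 0.185, 0.983, 0.004]
force: [0.6, 0.4, 0.2]
grip_width: 0.718
```

```bash
python3 -c "
from h import *
st();YT=np.deg2rad(79.7)
print(row([536.6,-206.9,315],YT))"
```

```text
10.62 [456.6 318.  317.9] F [0.6 0.4 0.2] g 0.718 j6 -0.8
[0.01, 0.011, -0.192, -26.51, -46.0, 0.06]
```

move_arm --pt "0.01 0.01 0 -1.2 -2.0 0 0.5" --pt "0.01 0.01 0 -3.0 -5.2 0 0.5" --pt "0.01 0.01 -0.03 -4.8 -8.3 0 0.5" --pt "0.01 0.01 -0.05 -6.6 -11.5 0 0.5" --pt "0.01 0.01 -0.06 -8.5 -14.8 0 0.5"

```text
time_s: 11.03
eef_pos: [481.3, 148.0, 316.8]
ee_rot: [-0.0, 0.154, 0.988, 0.0]
force: [1.2, 0.7, -0.9]
grip_width: 0.718
```

```bash
python3 -c "
from h import *
st();YT=np.deg2rad(79.7)
print(row([536.6,-206.9,315],YT))"
```

```text
11.03 [481.3 148.  316.8] F [ 1.2  0.7 -0.9] g 0.718 j6 -1.2
[0.0, -0.0, -0.13, -16.07, -32.12, 0.16]
```

move_arm --pt "0 0 -0.03 -1.8 -3.6 0 0.5" --pt "0 0 -0.06 -3.6 -7.2 0 0.5" --pt "0 0 -0.09 -5.4 -10.8 0.1 0.5" --pt "0 0 -0.11 -7.2 -14.4 0.1 0.5" --pt "0 0 -0.13 -9.0 -18.0 0.1 0.5"

```text
time_s: 11.45
eef_pos: [511.7, -52.4, 315.5]
ee_rot: [-0.0, 0.089, 0.996, 0.0]
force: [1.1, 0.6, -0.0]
grip_width: 0.715
```

```bash
python3 -c "
from h import *
st();YT=np.deg2rad(79.7)
print(row([536.6,-206.9,315],YT))"
```

```text
11.45 [511.7 -52.4 315.5] F [ 1.1  0.6 -0. ] g 0.715 j6 -1.72
[0.001, -0.001, 0.001, -5.19, -14.76, 0.03]
```

move_arm --pt "0 0 0 -1.3 -3.8 0 0.5" --pt "0 0 0 -2.6 -7.4 0 0.5" --pt "0 0 0 -3.9 -11.0 0 0.5" --pt "0 0 0 -5.0 -14.2 0 0.5" --pt "0 0 0 -5.2 -14.8 0 0.5"

```text
time_s: 11.87
eef_pos: [536.2, -211.6, 313.8]
ee_rot: [-0.001, 0.091, 0.996, 0.0]
force: [0.3, -0.4, -1.3]
grip_width: 0.72
```

move_arm --pt "0 0 0 0 0 4 0.5" --pt "0 0 0 0 0 8 0.5" --pt "0 0 0 0 0 12 0.5" --pt "0 0 0 0 0 16 0.5" --pt "0 0 0 0 0 19 0.5"

```text
time_s: 12.28
eef_pos: [534.4, -210.0, 120.5]
ee_rot: [-0.003, 0.091, 0.996, 0.001]
force: [0.5, -0.2, -2.1]
grip_width: 0.717
```

```bash
python3 shot.py side k1.png 300 170 460 320 5;python3 shot.py top k2.png 290 110 440 250 5;python3 shot.py top k3.png 0 0 560 420 1; python3 -c "
from h import *
st();YT=np.deg2rad(79.7)
print(row([536.6,-206.9,120],YT))"
```

```text
12.33 [ 532.4 -208.8  115.4] F [-2.5  2.2 -7.9] g 0.718 j6 -1.97
12.38 [ 533.3 -209.4  119.2] F [-0.1 -0.1 -0.3] g 0.714 j6 -1.97
12.43 [ 535.  -210.5  122.8] F [ 0.7 -0.4  0.1] g 0.718 j6 -1.97
12.43 [ 535.  -210.5  122.8] F [ 0.7 -0.4  0.1] g 0.718 j6 -1.97
[0.002, -0.006, -0.002, -0.09, 0.38, 0.28]
```

View pics/k1.png

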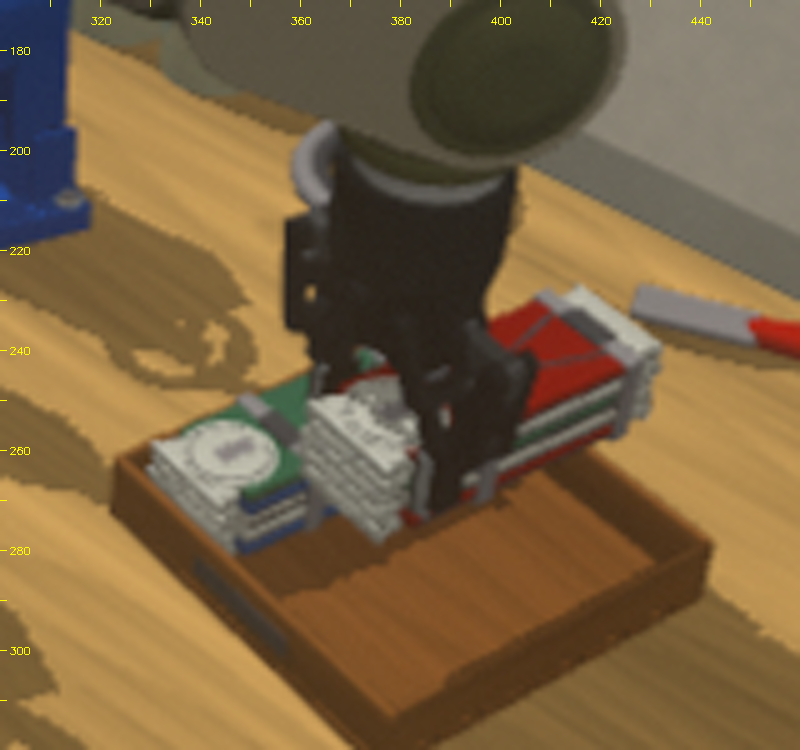

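View pics/k2.png

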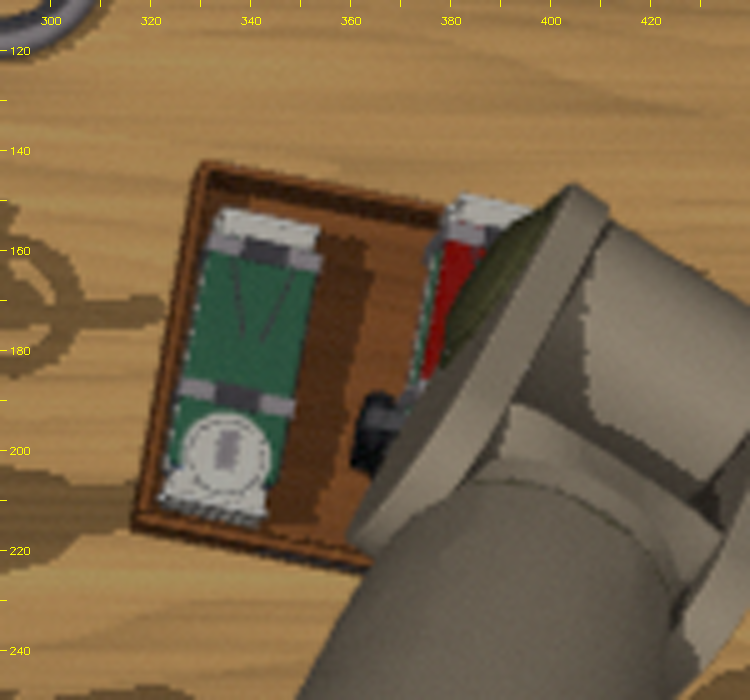

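```bash
python3 -c "
from h import *
np.set_printoptions(precision=1,suppress=True)
c=capture('top');x=np.array([.984,-.179]);y=np.array([.179,.984]);T=np.array([605,-181.7])
for p in [(381.5,149.5),(379,158),(375,186)]:
    P=atz(c,*p,156)[:2];print(P,(P-T)@x,(P-T)@y)
p,_=pose();print(p,(p[:2]-T)@x,(p[:2]-T)@y, 'expected left rear', p[:2]+146.8*x+31*y)
st()"
```

```text
[ 670.6 -208.9] 69.41902321421036 -14.984844635982968
[ 648.4 -201.9] 46.3730451513118 -12.116914821748182
[ 576.7 -189.9] -26.399798396796307 -13.106324084747191
[ 536.2 -211.3  125.1] -62.41190785135233 -41.46625698676287 expected left rear [ 686.2 -207.1]
12.48 [ 536.2 -211.3  125.1] F [ 0.3  0.3 -1. ] g 0.72 j6 -1.97
```

```bash
python3 -c "
from h import *
np.set_printoptions(precision=1,suppress=True)
c=capture('side');x=np.array([.984,-.179]);y=np.array([.179,.984]);T=np.array([605,-181.7])
for n,p,z in [('front bot right',(376,278.6),107),('front top right',(382,263.5),152),('front top left',(361,250.5),152),('rear top right',(432,240),152),('rear top left',(415.5,227),152)]:
    P=atz(c,*p,z)[:2];print(n,P,(P-T)@x,(P-T)@y)
st()"
```

```text
front bot right [ 512.3 -233.7] -81.93439269925172 -67.78826851122014
front top right [ 518.4 -238.9] -74.95369059313512 -71.76702359517209
front top left [ 518.9 -179.4] -85.13294262729012 -13.148312996047462
rear top right [ 668.7 -268.1] 78.18249626073899 -73.57342979963875
rear top left [ 682.5 -213.2] 81.91685126625873 -17.11108929786984
12.53 [ 536.7 -211.8  126.2] F [ 1.1 -0.2 -1. ] g 0.72 j6 -1.97
```

```bash
python3 -c "
from h import *
st();YT=np.deg2rad(79.7)
print(row([535,-205,60],YT))"
```

```text
12.53 [ 536.7 -211.8  126.2] F [ 1.1 -0.2 -1. ] g 0.72 j6 -1.97
[-0.001, 0.001, -0.002, 0.3, 0.64, 6.61]
```

move_arm --pt "0 0 0 0.3 0.6 1.0 0.5" --pt "0 0 0 0.3 0.6 3.0 0.5" --pt "0 0 0 0.3 0.6 5.0 0.5" --pt "0 0 0 0.3 0.6 6.6 0.5" --pt "0 0 0 0.3 0.6 6.6 0.5"

```text
time_s: 12.95
eef_pos: [534.7, -205.1, 59.8]
ee_rot: [-0.0, 0.091, 0.996, -0.0]
force: [-0.2, 1.0, -1.3]
grip_width: 0.718
```

```bash
python3 shot.py side m1.png 300 170 460 320 5; python3 -c "
from h import *
st();YT=np.deg2rad(79.7)
print(row([535,-205,18],YT))"
```

```text
13.0 [ 535.4 -205.5   61.3] F [ 0.6  0.  -0.4] g 0.714 j6 -1.96
13.0 [ 535.4 -205.5   61.3] F [ 0.6  0.  -0.4] g 0.714 j6 -1.96
[-0.001, 0.002, -0.002, 0.05, 0.05, 4.33]
```

View pics/m1.png

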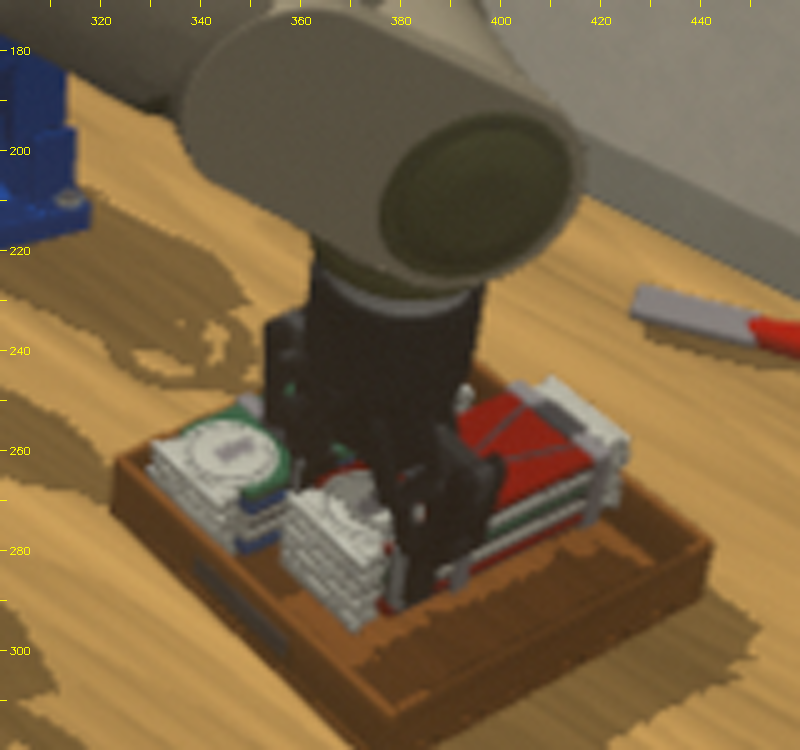

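```bash
python3 -c "
from h import *
np.set_printoptions(precision=1,suppress=True)
c=capture('side');x=np.array([.984,-.179]);y=np.array([.179,.984]);T=np.array([605,-181.7])
for n,p,z in [('front bot right',(371,296),52),('front top right',(376,281),97),('front top left',(357.5,269),97),('rear top right',(425.5,258),97),('rear top left',(410,245.5),97),('tray corner',(378.5,312.5),40)]:
    P=atz(c,*p,z)[:2];print(n,P,(P-T)@x,(P-T)@y)
"
```

```text
front bot right [ 508.2 -230.3] -86.51826961101236 -65.16896143599831
front top right [ 515.2 -232.8] -79.18035638054215 -66.39996251684559
front top left [ 515.5 -178.6] -88.63364704885916 -12.931024288169883
rear top right [ 664.3 -264.7] 73.17022313334063 -71.09328923482238
rear top left [ 676.2 -212.1] 75.5209342235267 -17.17924622523545
tray corner [ 490.2 -267.8] -97.54604182393248 -105.27563801930665
```

move_arm --pt "0 0 0 -0.3 0.2 0.8 0.5" --pt "0 0 0 -0.3 0.2 2.0 0.5" --pt "0 0 0 -0.3 0.2 3.2 0.5" --pt "0 0 0 -0.3 0.2 4.0 0.5" --pt "0 0 0 -0.3 0.2 4.2 0.5"

```text
time_s: 13.47
eef_pos: [538.4, -204.1, 18.1]
ee_rot: [0.0, 0.091, 0.996, -0.001]
force: [0.4, -0.6, -1.2]
grip_width: 0.719
```

move_arm --pt "0 0 0 0 0 0.1 0.5" --pt "0 0 0 0 0 0.2 0.5" --pt "0 0 0 0 0 0.3 0.5"

```text
time_s: 13.72
eef_pos: [538.4, -204.0, 15.6]
ee_rot: [0.0, 0.091, 0.996, -0.0]
force: [-5.1, 3.2, 12.6]
grip_width: 0.713
```

```bash
python3 shot.py side m2.png 300 170 460 320 5
```

```text
13.77 [ 538.4 -204.    15.7] F [-1.7  2.   2. ] g 0.719 j6 -1.95
```

View pics/m2.png

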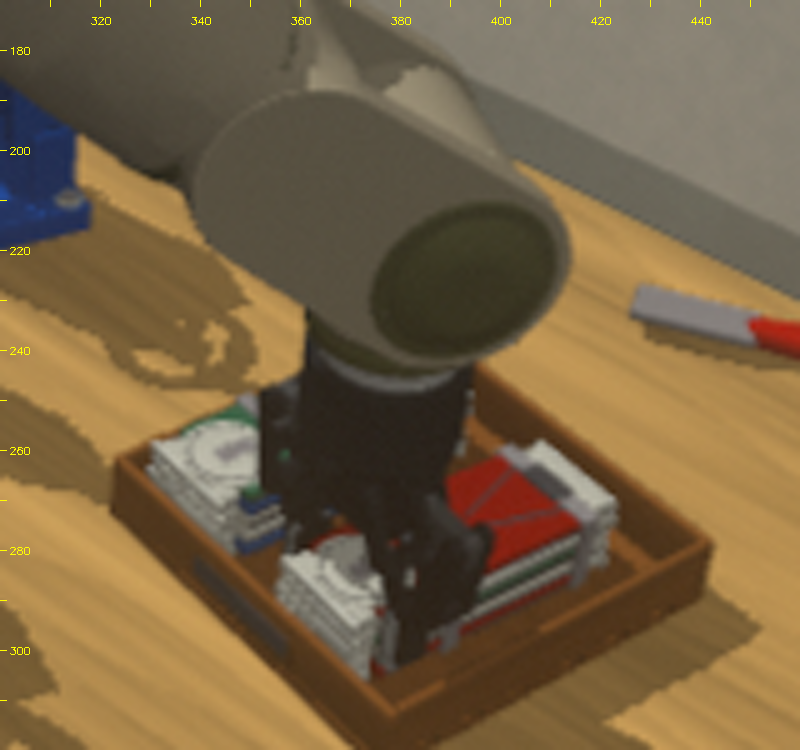

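Contact at TCP z 15.6, where 15 was predicted, with 12 N of reaction. I'll press lightly, then release with a small opening.

move_arm --pt "0 0 0 0 0 0.1 0.5" --pt "0 0 0 0 0 0.1 0.5" --pt "0 0 0 0 0 0.1 0.75" --pt "0 0 0 0 0 0.05 0.8" --pt "0 0 0 0 0 0.0 0.87"

```text
time_s: 14.18
eef_pos: [538.6, -204.2, 15.9]
ee_rot: [0.0, 0.091, 0.996, -0.001]
force: [-0.2, -0.2, -0.1]
grip_width: 0.865
```

move_arm --pt "0 0 0 0 0 0 0.87" --pt "0 0 0 0 0 0 0.87" --pt "0 0 0 0 0 -1.5 0.87" --pt "0 0 0 0 0 -4.0 0.87" --pt "0 0 0 0 0 -8.0 0.87"

```text
time_s: 14.6
eef_pos: [537.0, -203.2, 94.0]
ee_rot: [-0.002, 0.091, 0.996, 0.001]
force: [-0.2, -0.8, -0.7]
grip_width: 0.865
```

move_arm --pt "0 0 0 0 0 -4 0.87" --pt "0 0 0 0 0 -8 0.87" --pt "0 0 0 0 0 -12 0.87" --pt "0 0 0 2 0 -16 0.87" --pt "0 0 0 6 0 -18 0.87"

```text
time_s: 15.02
eef_pos: [485.0, -194.3, 275.3]
ee_rot: [0.0, 0.091, 0.996, -0.001]
force: [-0.3, -1.3, 0.9]
grip_width: 0.865
```

```bash
python3 shot.py side n1.png 300 190 460 330 5; python3 shot.py top n2.png 0 0 560 420 1;python3 shot.py top n3.png 300 120 420 240 5
```

```text
15.07 [ 480.2 -192.9  278.5] F [ 1.4 -2.2  5.4] g 0.868 j6 -2.0
15.12 [ 482.  -193.4  276.1] F [-0.3  0.1 -0.1] g 0.873 j6 -1.99
15.17 [ 482.9 -193.6  273.8] F [ 0.6 -0.6 -0.6] g 0.873 j6 -1.99
```

View pics/n1.png

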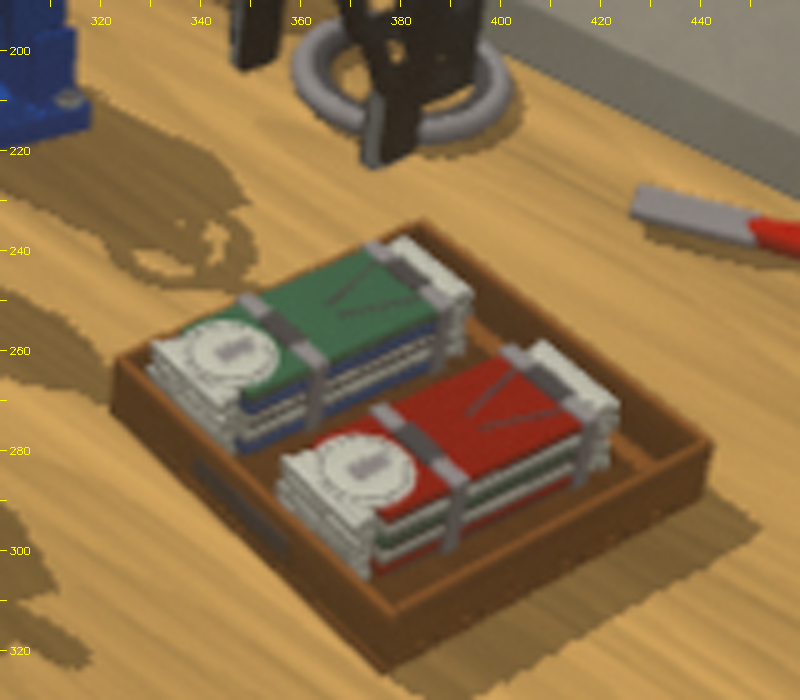

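View pics/n2.png

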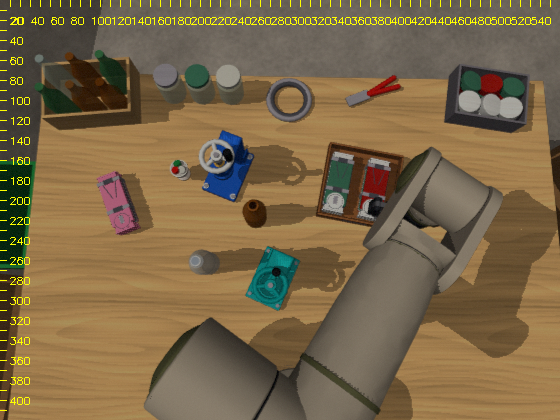

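The bundle lies flat and parallel beside the green one, all within the tray walls. One quick numeric check that the bystanders haven't shifted.

```bash
python3 - <<'E'
import cv2,numpy as np
from h import *
for n,bx in (("top",{"amber":(238,192,272,232),"pet":(184,244,224,278),"egg":(166,152,192,184),"old":(314,140,352,222)}),("side",{"old":(318,235,360,290),"egg":(250,170,270,198),"amber":(262,178,288,250),"pet":(192,175,222,250)})):
    a=cv2.imread(f"pics/{n}0.png");b=capture(n)["frame"][:,:,::-1]
    for k,(x0,y0,x1,y1) in bx.items():
        A=cv2.cvtColor(a[y0:y1,x0:x1],6).astype(np.float32);B=cv2.cvtColor(np.ascontiguousarray(b[y0:y1,x0:x1]),6).astype(np.float32)
        print(n,k,np.round(cv2.phaseCorrelate(A,B)[0],2),round(float(abs(A-B).mean()),1))
st()
E
```

```text
top amber [ 0.1  -0.04] 9.8
top pet [0.03 0.  ] 5.7
top egg [ 0.59 -0.03] 6.4
top old [-0.04  0.07] 5.7
side old [ 0.45 -0.06] 17.3
side egg [-0.2   0.15] 19.4
side amber [0.22 0.07] 15.0
side pet [-0.    0.53] 14.1
15.27 [ 483.6 -193.6  271.1] F [ 0.1  0.7 -0.4] g 0.872 j6 -1.99
```

move_arm --pt "0 0 0 0 0 0 0.87" --pt "0 0 0 0 0 0 0.87"

```text
time_s: 15.43
eef_pos: [483.9, -193.5, 269.7]
ee_rot: [-0.004, 0.091, 0.996, 0.002]
force: [0.0, 0.1, -1.1]
grip_width: 0.87
```

```bash
python3 -c "
from rig import job
print(job.finish_job())"
```

```text
the job is handed in; nothing more can be done
None
```

The red bundle is now in the free half of the tray, flat and lengthwise beside the green one, and the blue clamp is left open. I handed the job in at about 15.4 s.

- **Clamp:** I wound the handwheel about 2.5 turns anticlockwise, and the handle rose about 25 mm. Allowing for the 4 mm the plate follows the bundle, that leaves about 21 mm clear. The side view put the plate higher still, nearer 28 mm, but that is only a rough pixel reading.
- **Bundle:** I gripped it by its free end, drew it out diagonally away from the clear bottle and carried it over to the tray. I let go only after contact with the tray floor: 12.6 N reaction at 15.6 mm tool height, where I expected about 15 mm.
- **Last checks:** The final pictures show the bundle flat and parallel to the green one, inside the tray walls. Before-and-after comparison of the bottles, egg cup and earlier bundle showed shifts of at most 0.6 pixel. The larger ones look like shadow and background changes rather than movement, though 0.6 pixel is about 1–2 mm, so I can't rule out less than that.
- **Disagreement:** Camera and arm positions differed by about 3–4 mm at the clamp and 2 mm at the tray. I used the arm's own measurements at the clamp and adjusted the placing by the pictures.

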